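# Read a cabin filter and lean it out for collection

### The arm

A 7-joint arm with a two-finger parallel gripper is mounted at the origin on the work surface. World frame = base frame: x ahead of the robot, y to its left, z up, the work surface at z = 0. Lengths are in mm, angles in rad, forces in N, time in s.
With the tool pointing down it reaches from about 350 to 900 mm from the base axis. Payload 19.9 kg.
Tool frame: the origin (TCP) lies between the finger pads; the fingertips stand 11 mm ahead of it and the grasp point (between the pads) lies 8 mm behind it; z points along the fingers, y is the line along which they close (so a half turn about z gives the same grasp; the last joint's range is limited). The gripper opens to 94 mm and grips with 3 to 60 N. Pads are 16 mm wide; open, the fingers measure 119 mm over their backs; the gripper's body (75 mm by 177 mm) begins 78 mm behind the grasp point.
Start: joints at [1.268, 0.417, -0.01, 1.614, 0.005, 1.111, -0.053], TCP at [161.757, -603.684, 216.425] pointing down, gripper open.
Joint ranges: [-2.81, 2.81], [-0.39, 2.02], [-1.27, 1.25], [0.06, 2.57], [-1.19, 4.33], [0.19, 2], [-2.82, 2.82]. Speed limits (rad/s): [1.89, 1.89, 2.39, 2.39, 3.01, 3.01, 3.01].

### API

Orientations are given as a 3x3 rotation matrix whose columns are the frame's x, y, z axes.
In Python, from workcell import manip gives the robot as it stands. Calls block until the motion is done:
- manip.reach(position, orientation): joint-space move of the TCP to a pose.
- manip.servo_line(position, v=150, ori=None, contact_N=None): straight line of the TCP; ori=None keeps the orientation; v is the mean speed in mm/s. With contact_N (N) it stops when the force on the tool has changed by that much, and returns True; else False.
- manip.movej(angles): joint-space move.
- manip.let_go() and manip.grab(effort=None): open the fingers fully, or close them until they stop; effort is the grip in N (None keeps the last).
- manip.wait(seconds).
- manip.ik(position, orientation): joint angles nearest the present ones, or None.
- manip.observe(): the state.
- manip.camera(name): name is "scene" or "top" or "wrist"; returns a dict with "pixels" (480x640x3 uint8, blue, green, red), "z_map" (480x640 float32, mm along the optical axis (not along the pixel's ray), 0 where there is no reading), "fx", "fy", "cx", "cy" (pixels), "world_to_cam" (4x4, takes a point from world to camera coordinates). Camera axes: x right, y down, z forward; pixel columns grow to the right and rows downward; lengths in mm; the calibration is good to about 2 mm. A picture is of the moment at which its call begins.
A pose or a line that the arm cannot do raises manip.Unreachable and nothing moves.
- manip.sign_off(): hands the job in; it is judged then, once.
The state is a dict: "time": time; "joint_pos": joint angles; "qd": joint speeds; "effort": joint torques, N m; "position": TCP position; "orientation": TCP orientation; "ft_force": force on the tool from outside, world axes, zero at the start; "moment": the same for the moment, N m; "finger_gap": opening from 0.0 (shut) to 1.0 (fully open); "grip_force": force on a finger pad.
Only numpy, scipy, OpenCV 4.12 (cv2) and the standard library are available. Lean on these libraries where they do the work, as an engineer would, in place of code of your own. Each camera call takes 0.05 s, during which the arm holds its last target. There are 200 camera calls.

### The job

Lift the top filter off the pile and lay it lengthwise up the slope of the label reader, centred flat on the glass with one end against the yellow lip, and let go of it for a second so that it is read. Then take it again and leave it standing on one of its short ends on the counter, leaning squarely and steeply (about 20 degrees from upright) against the outside of the blue bin's wall that faces the reader, near the middle of that wall. Leave the other two filters, and everything else on the counter, where they are.

Things in the scene. Friction and masses are not known exactly. Their poses are not given: they have to be found in the camera images.
- filter_top: the filter to be handled, on top of the pile of three: a flat rigid cabin air filter, green frame with a black line round its edge, white pleats, 160 long (its x) x 60 wide (its y) x 22 mm thick (its z), about 0.24 kg. Origin at its centre. Both faces and both ends are alike
- filter_mid: identical filter directly under the top one, same size and axes; origin at its centre
- filter_low: identical filter at the bottom of the pile, same size and axes; origin at its centre. The pile lies on a fixed black mat 4 mm thick, 200 x 100 mm
- reader: fixed label reader: black base plate 130 (its x) x 100 x 12 mm carrying a glass that slopes up at 45 degrees towards its x; origin at the centre of its underside on the counter
- reader_glass: sloping glass with a red line, 44 mm wide, a 70 mm wide yellow lip 10 mm proud across its foot. x points up the slope (45 deg), y level across, z out of the glass. Origin on the glass, 80 mm up the slope from the lip's face, 83.5 mm above the counter; the glass ends 20 mm further up, so a filter on the lip overhangs it by 60 mm at the top, 8 mm at each side, with free space beneath
- bin: fixed blue open bin, 240 (its x) x 160 (its y) x 100 mm high, walls 5 mm, with cartons inside below its rim; origin at the centre of its underside. Its y points towards the reader and pile; the outer face of that wall is at y = 80 mm
- canister: bystander: black spin-on oil filter canister with a yellow band, 72 mm across, 95 mm high (origin at its centre of underside)
- carton: bystander: brown carton 85 x 110 x 60 mm high (origin at its centre of underside)
- sleeve: bystander: steel sleeve (tube standing upright), 68 mm across, 50 mm high (origin at its centre of underside)
- bearing: bystander: flat bright bearing ring, 84 mm across, 22 mm high (origin at its centre of underside)
- jar: bystander: amber jar, 60 mm across, 80 mm high (origin at its centre of underside)
- white_carton: bystander: white carton 70 x 50 x 45 mm high (origin at its centre of underside)
- wrench: bystander: steel wrench lying flat
Things that resemble listed ones, but are neither listed nor needed, are in the scene too. What is shaped like the filter_top but brown or purple is not meant.

How it is judged (in metres and radians):
On the way:
1. the top filter lies released on the reader's glass, lengthwise up the slope, its centre within 20 mm of the glass origin along and across, flat within 0.12 rad, for 0.5 s (x of filter_top in the frame of reader_glass between -0.02 and 0.02 m and y of filter_top in the frame of reader_glass between -0.02 and 0.02 m and z of filter_top in the frame of reader_glass below 0.018 m and angle between the z axis of filter_top and the z axis of reader_glass, either way round below 0.12 rad and angle between the x axis of filter_top and the x axis of reader_glass, either way round below 0.2 rad and contact force between filter_top and reader_glass above 0.2 N and contact force between the fingers and filter_top below 0.05 N), for 0.5 s.
At the end, for the whole second after the job is handed in: the top filter rests released on a short end on the counter against the bin wall facing the reader, touching it, long axis 8 to 32 degrees from vertical, square to the wall within 0.3 rad, centre within 70 mm of the wall's middle; the rest within 30 mm of where it was ((angle between filter_top's own x axis and vertical between 0.14 and 0.56 rad or angle between filter_top's own x axis and vertical between 2.5816 and 3.0016 rad) and height (world z) of filter_top between 0.06 and 0.1 m and contact force between filter_top and bin above 0.02 N and y of filter_top in the frame of bin above 0.08 m and x of filter_top in the frame of bin between -0.07 and 0.07 m and angle between the y axis of filter_top and the x axis of bin, either way round below 0.3 rad and contact force between the fingers and filter_top below 0.05 N and linear speed of filter_top below 0.02 m/s and angular speed of filter_top below 0.1 rad/s).
It fails at once if one of the other two filters moved by more than 30 mm (distance of any of filter_mid, filter_low from where it was at the start of the episode above 0.03 m).
It fails at once if a bystander moved by more than 30 mm (distance of any of canister, carton, sleeve, bearing, jar, white_carton, wrench from where it was at the start of the episode above 0.03 m).
It also fails if it takes over 58 s, if anything falls off the work surface, if the arm or the gripper's body presses on something with over 40 N, if the wrist force passes 120 N, or if a joint passes its speed limit or range.

## Working session

There is one attempt and no reset: what is moved stays moved. The work goes in short steps, each a Python script; the robot and the scene stay as the last script left them, time stands still between calls to the robot, and variables do not carry over. Pictures are saved under pics/ and viewed, at most 10 in all, crops included, and the job is handed in when it is done.

```bash
mkdir -p pics; ls
python3 - <<'E'
from workcell import manip
import cv2,numpy as np
for n in("top","scene"):
    c=manip.camera(n); cv2.imwrite(f"pics/{n}0.png",c["pixels"]); np.savez(f"{n}0.npz",**c)
    print(n,c["fx"],c["cx"],c["cy"],np.round(c["world_to_cam"],3).tolist())
o=manip.observe();print(o["time"],np.round(o["orientation"],3).tolist(),o["position"],o["finger_gap"])
E
```

```text
pics
top 575.7200867383575 310.8375722085911 240.30248631651435 [[0.015, -1.0, -0.018, 69.467], [-0.981, -0.011, -0.195, 489.759], [0.195, 0.021, -0.981, 1177.984], [0.0, 0.0, 0.0, 1.0]]
scene 455.80943927470554 316.2406099193421 239.21044555594833 [[0.235, 0.972, -0.002, -182.887], [0.656, -0.16, -0.738, -240.233], [-0.718, 0.172, -0.675, 1376.325], [0.0, 0.0, 0.0, 1.0]]
0.1 [[0.966, 0.259, -0.0], [0.259, -0.966, 0.001], [-0.0, -0.001, -1.0]] [ 161.65011771 -603.3974401   215.91116277] 0.9994809644546504
```

View pics/top0.png

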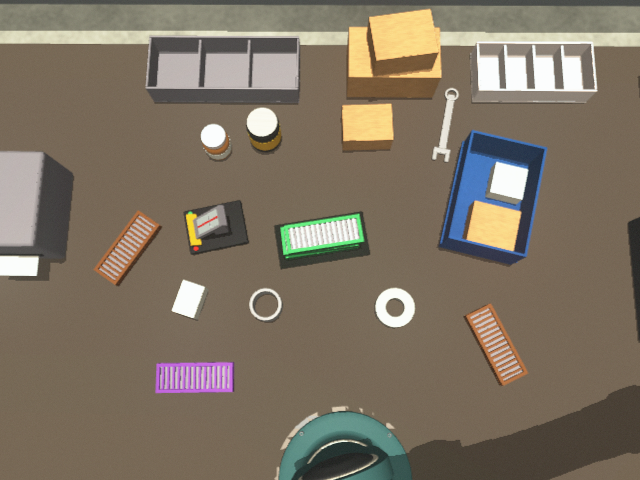

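View pics/scene0.png

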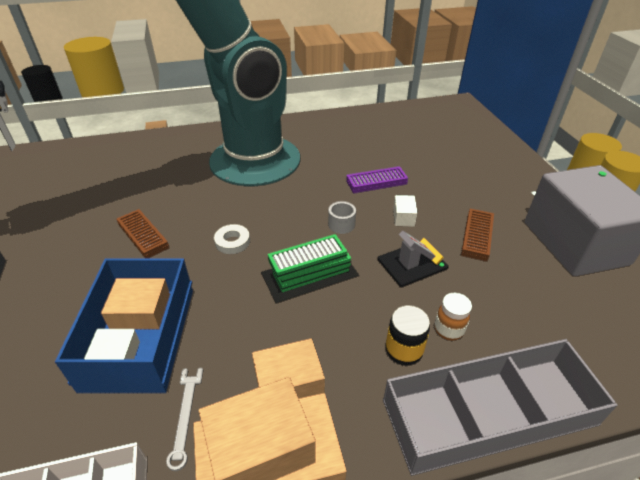

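The top view shows the pile at about (322,238), the reader at (215,228) with its yellow lip at its left, and the bin at (493,197). The scene view agrees: the lip is at the reader's foot, away from the pile. I'll enlarge both areas next.

```bash
cat > h.py <<'E'
import numpy as np, cv2
def load(n): return dict(np.load(n))
def world(c):
    z=c["z_map"].astype(float); v,u=np.mgrid[:480,:640]
    P=np.stack([(u-c["cx"])/c["fx"]*z,(v-c["cy"])/c["fy"]*z,z],-1)
    T=np.linalg.inv(c["world_to_cam"]); W=P@T[:3,:3].T+T[:3,3]; W[z==0]=np.nan
    return W
def ray(c,u,v,h):
    T=np.linalg.inv(c["world_to_cam"]); d=T[:3,:3]@np.array([(u-c["cx"])/c["fx"],(v-c["cy"])/c["fy"],1]);o=T[:3,3]
    return o+d*(h-o[2])/d[2]
E
python3 - <<'E'
from h import *
c=load("top0.npz");p=c["pixels"];W=world(c)
cv2.imwrite("pics/crop1.png",cv2.resize(p[185:275,175:375],None,fx=4,fy=4,interpolation=cv2.INTER_CUBIC))
cv2.imwrite("pics/crop2.png",cv2.resize(p[120:270,430:560],None,fx=4,fy=4,interpolation=cv2.INTER_CUBIC))
hsv=cv2.cvtColor(p,cv2.COLOR_BGR2HSV)
# top filter: heights
m=np.zeros((480,640),bool);m[205:270,270:372]=1
mm=m&(W[...,2]>60)&(W[...,2]<80)
pts=W[mm];print("top",len(pts),np.nanmedian(pts[:,2]),cv2.minAreaRect(pts[:,:2].astype(np.float32)))
# reader by height
for v in (212,216,220,224,228,232,236):
    print(v,[f"{W[v,u,0]:.0f},{W[v,u,1]:.0f},{W[v,u,2]:.0f}" for u in range(188,236,4)])
# bin rim
m=np.zeros((480,640),bool);m[120:270,430:560]=1
mm=m&(W[...,2]>94)&(W[...,2]<110);pts=W[mm];print("bin",len(pts),np.median(pts[:,2]),cv2.minAreaRect(pts[:,:2].astype(np.float32)))
m[:]=0;m[130:200,420:465]=1;m[:]&=(W[...,2]>3)&(W[...,2]<25);print("wrench",W[m].min(0),W[m].max(0))
E
```

```text
top 2185 67.73165043878953 ((499.6570129394531, 49.74188995361328), (62.07792282104492, 160.65579223632812), 9.826576232910156)
212 ['557,350,15', '558,343,9', '557,332,16', '557,324,15', '559,316,7', '543,294,70', '540,283,85', '538,273,91', '538,264,94', '559,271,8', '559,262,8', '558,253,13']
216 ['544,346,32', '545,338,26', '548,332,14', '539,315,52', '537,305,58', '534,293,73', '532,283,81', '531,274,88', '528,263,98', '532,257,84', '548,261,16', '549,252,14']
220 ['533,344,38', '536,338,26', '534,327,35', '531,316,47', '528,304,61', '526,294,69', '525,284,77', '523,274,84', '520,263,98', '521,255,93', '540,261,12', '540,252,12']
224 ['526,345,31', '526,336,30', '525,327,33', '522,315,49', '521,305,55', '518,294,66', '516,283,78', '514,273,87', '512,263,95', '512,255,97', '531,261,11', '531,252,13']
228 ['517,344,31', '517,336,30', '516,326,36', '514,315,45', '512,304,55', '510,294,66', '507,283,76', '507,274,77', '508,266,76', '513,262,54', '522,260,11', '522,251,13']
232 ['509,345,26', '508,335,30', '508,327,30', '506,316,39', '503,304,53', '502,294,63', '503,287,54', '508,282,36', '510,276,22', '512,268,15', '513,260,11', '513,251,14']
236 ['503,348,10', '499,335,30', '499,326,33', '497,315,41', '499,309,31', '504,304,11', '503,295,13', '504,286,11', '504,277,11', '503,268,15', '504,260,11', '505,251,8']
bin 1198 99.56332742290613 ((584.8258666992188, -309.4227600097656), (162.16748046875, 242.46202087402344), 76.49809265136719)
wrench [ 594.64026372 -269.71871471    3.00745612] [ 758.9880846  -166.03376611   23.88769178]
```

View pics/crop1.png

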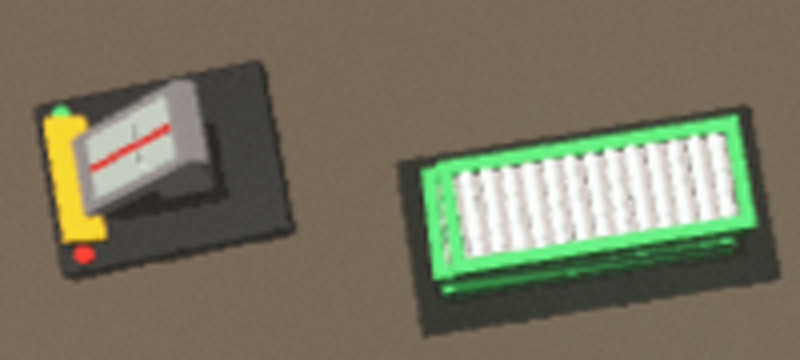

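View pics/crop2.png

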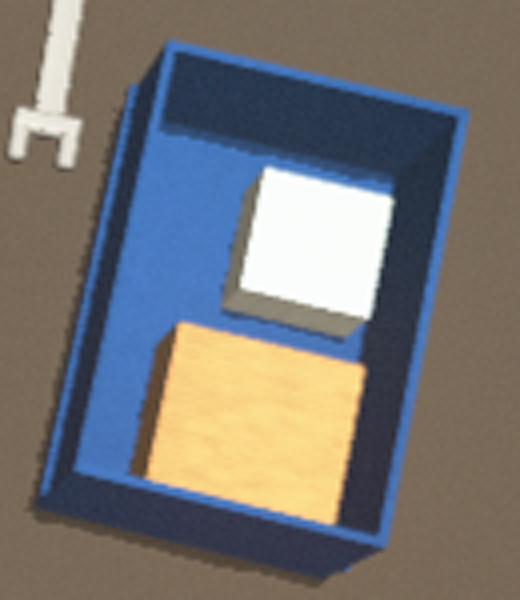

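The crops show the reader base corners at about (38,107), (262,62), (295,232) and (72,280) in crop 1, with the red line running up the slope away from the lip. The top filter spans x 450–755, and the one below sticks out about 1 cm on the left. Crop 2 shows the bin's reader-side rim from (130,90) to (40,495), with the wrench head at (40,140) just outside its upper part. Next I compute the frames and check reach.

```bash
cat > plan.py <<'E'
from h import *
c=load("top0.npz");W=world(c)
C=[ray(c,175+u/4,185+v/4,12)[:2] for u,v in((38,107),(262,62),(295,232),(72,280))]
C=np.array(C); rc=C.mean(0); rx=(C[1]-C[0])+(C[2]-C[3]); rx/=np.linalg.norm(rx); ry=np.array([-rx[1],rx[0]])
# glass plane: height = rx.(p-rc)+k with slope 45
m=np.zeros((480,640),bool)
poly=np.array([(92,150),(165,102),(178,145),(105,200)])/4+[175,185]
mm=np.zeros((480,640),np.uint8);cv2.fillPoly(mm,[poly.round().astype(np.int32)],1)
P=W[mm>0];s=(P[:,:2]-rc)@rx; A=np.polyfit(s,P[:,2],1); k=np.median(P[:,2]-s)
G=np.r_[rc+rx*(83.5-k),83.5]
r2=np.sqrt(.5); gx=np.r_[rx*r2,r2]; gy=np.r_[ry,0]; gz=np.cross(gx,gy)
bc=np.array([584.8,-309.4]); a=np.radians(76.5); by=np.array([np.cos(a),np.sin(a)]); bx=np.array([by[1],-by[0]])
F=np.array([499.7,49.7,59.]); fa=np.radians(9.83); fx=np.array([np.sin(fa),-np.cos(fa)]); fx=np.r_[fx,0]; fy=np.array([-fx[1],fx[0],0])
def R(y,z): y=np.asarray(y,float);z=np.asarray(z,float);return np.stack([np.cross(y,z),y,z],1)
Rpile=lambda s:R(s*fy,[0,0,-1])
Rrd=lambda s,b:R(s*gy,-(np.cos(b)*gz+np.sin(b)*gx))
lean=np.radians(20)
BX=np.r_[bx,0];BY=np.r_[by,0]
lx=-BY*np.sin(lean)+np.array([0,0,np.cos(lean)]); lz=BY*np.cos(lean)+np.array([0,0,np.sin(lean)])
Rbin=lambda s,b:R(s*np.cross(lz,lx),-(np.cos(b)*lz+np.sin(b)*lx))
# filter centre in final pose
zc=80*np.cos(lean)+11*np.sin(lean)
L=np.r_[bc+by*(80+11/np.cos(lean)+(100-zc)*np.tan(lean))-bx*12,zc]
E
python3 - <<'E'
from plan import *
from workcell import manip
print("corners",C.round(),np.linalg.norm(C[1]-C[0]),np.linalg.norm(C[1]-C[2]),"rc",rc,"rx",rx)
print("slope",A,"std",np.std(P[:,2]-(P[:,:2]-rc)@rx),"across",np.min((P[:,:2]-rc)@ry),np.max((P[:,:2]-rc)@ry),"G",G)
red=[ray(c,175+u/4,185+v/4,h)[:2]-rc for u,v,h in((92,168,45),(170,128,95))]
print("redline",[(d@rx,d@ry) for d in red]);print("L",L,"by",by,np.cross(lz,lx)@BX)
for u,v in((440,160),(434,158),(447,160)):print("wrench",(W[v,u,:2]-bc)@bx,(W[v,u,:2]-bc)@by,W[v,u,2])
def ik(p,o):
    q=manip.ik(p,o);return None if q is None else np.round(q,2).tolist()
for s in(1,-1):
    print(s,"pile",ik(F+[0,0,2],Rpile(s)))
    for b in(0,15,30,40,45):
        r=np.radians(b);print(b,ik(G+gz*11,Rrd(s,r)),ik(G+gz*11+[0,0,100],Rrd(s,r)),ik(L,Rbin(s,r)),ik(L+BY*60+[0,0,60],Rbin(s,r)))
E
```

```text
** On entry to DLASCL parameter number  4 had an illegal value
 ** On entry to DLASCL parameter number  4 had an illegal value
 ** On entry to DLASCL parameter number  4 had an illegal value
 ** On entry to DLASCL parameter number  4 had an illegal value
 ** On entry to DLASCL parameter number  5 had an illegal value
 ** On entry to DLASCL parameter number  4 had an illegal valueTraceback (most recent call last):
  File "<stdin>", line 1, in <module>
  File "plan.py", line 9, in <module>
    P=W[mm>0];s=(P[:,:2]-rc)@rx; A=np.polyfit(s,P[:,2],1); k=np.median(P[:,2]-s)
                                   ~~~~~~~~~~^^^^^^^^^^^^
    c, resids, rank, s = lstsq(lhs, rhs, rcond)
                         ~~~~~^^^^^^^^^^^^^^^^^
    x, resids, rank, s = _umath_linalg.lstsq(a, b, rcond,
                         ~~~~~~~~~~~~~~~~~~~^^^^^^^^^^^^^
                                             signature=signature)
                                             ^^^^^^^^^^^^^^^^^^^^
    raise LinAlgError("SVD did not converge in Linear Least Squares")
numpy.linalg.LinAlgError: SVD did not converge in Linear Least Squares
```

```bash
sed -i 's/^P=W\[mm>0\];/P=W[mm>0];P=P[~np.isnan(P[:,0])];/' plan.py
cat > chk.py <<'E'
from plan import *
from workcell import manip
print("corners",C.round(),np.linalg.norm(C[1]-C[0]),np.linalg.norm(C[1]-C[2]),"rc",rc,"rx",rx)
print("slope",A,"std",np.std(P[:,2]-(P[:,:2]-rc)@rx),"across",np.min((P[:,:2]-rc)@ry),np.max((P[:,:2]-rc)@ry),"G",G)
red=[ray(c,175+u/4,185+v/4,h)[:2]-rc for u,v,h in((92,168,45),(170,128,95))]
print("redline",[(d@rx,d@ry) for d in red]);print("L",L,"by",by,np.cross(lz,lx)@BX)
for u,v in((440,160),(434,158),(447,160)):print("wrench",(W[v,u,:2]-bc)@bx,(W[v,u,:2]-bc)@by,W[v,u,2])
def ik(p,o):
    q=manip.ik(p,o);return None if q is None else np.round(q,2).tolist()
for s in(1,-1):
    print(s,"pile",ik(F+[0,0,2],Rpile(s)))
    for b in(0,15,30,40,45):
        r=np.radians(b);print(b,ik(G+gz*11,Rrd(s,r)),ik(G+gz*11+[0,0,100],Rrd(s,r)),ik(L,Rbin(s,r)),ik(L+BY*60+[0,0,60],Rbin(s,r)))
E
python3 chk.py
```

```text
corners [[558. 359.]
 [585. 235.]
 [489. 213.]
 [460. 335.]] 126.968012771525 98.86107425754986 rc [522.98031832 285.35773547] rx [ 0.2196291  -0.97558344]
slope [ 0.99985876 76.39505858] std 1.936159244917259 across -17.11710849274773 17.601207042635163 G [524.53552529 278.44957002  83.5       ]
redline [(np.float64(-34.87020663713365), np.float64(0.8381743645025903)), (np.float64(16.8008722108478), np.float64(0.07666915964455434))]
L [ 596.32950084 -209.97228197   78.93763124] by [0.23344536 0.97236992] 1.0
wrench 79.48000932860342 116.39015961438588 -4.24052334739963
wrench 75.63950676096478 132.10583909342898 9.151507818788787
wrench 76.90677887755047 103.19458844226047 12.085362793083277
1 pile [0.48, 0.55, -0.79, 2.02, 0.54, 0.8, -0.46]
0 [-0.21, 1.11, -1.11, 1.52, 1.25, 1.94, -1.3] [-0.2, 0.97, -1.13, 1.49, 1.16, 2.0, -1.21] [-0.0, 0.97, -0.24, 1.59, 1.18, 1.63, -1.09] [0.01, 0.93, -0.39, 1.53, 1.19, 1.8, -1.05]
15 [-0.23, 0.83, -0.84, 1.62, 0.95, 1.49, -1.14] [-0.2, 0.71, -0.88, 1.56, 0.86, 1.6, -1.04] [0.09, 0.84, -0.29, 1.64, 1.08, 1.44, -1.0] [0.11, 0.81, -0.46, 1.58, 1.08
[... 796 characters left out ...]
.1, 0.97, -1.09, 1.61, 1.11, 1.64, 1.91] [-0.1, 0.81, -1.09, 1.56, 0.98, 1.71, 2.03] [0.57, 1.17, -1.09, 1.63, 1.57, 1.98, 2.04] [0.38, 0.97, -0.91, 1.57, 1.33, 1.88, 2.07]
30 [0.05, 0.86, -1.09, 1.7, 0.97, 1.36, 2.03] [0.05, 0.7, -1.09, 1.63, 0.8, 1.44, 2.15] [0.67, 1.03, -1.09, 1.67, 1.39, 1.7, 2.11] [0.56, 0.94, -1.09, 1.6, 1.27, 1.76, 2.12]
40 [0.15, 0.81, -1.09, 1.74, 0.86, 1.18, 2.14] [0.16, 0.65, -1.08, 1.67, 0.67, 1.27, 2.27] [0.75, 0.96, -1.09, 1.68, 1.27, 1.53, 2.19] [0.64, 0.87, -1.09, 1.62, 1.15, 1.59, 2.2]
45 [0.2, 0.8, -1.09, 1.76, 0.79, 1.09, 2.2] [0.21, 0.63, -1.08, 1.69, 0.59, 1.19, 2.34] [0.79, 0.93, -1.09, 1.69, 1.21, 1.45, 2.24] [0.69, 0.84, -1.09, 1.63, 1.09, 1.51, 2.25]
```

All poses are reachable. The measurements match the nominal sizes: base 127x99 mm, slope 0.9999, bin 242x162 mm and the red line on the centreline. Now the pick, with the tool tilted slightly for wrist margin.

Run:
```python
from plan import *
from workcell import manip
b=np.radians(12); z=np.array([0,0,1.])
Rp=R(fy,-(np.cos(b)*z+np.sin(b)*fx)); T=F-4.6*Rp[:,2]
manip.reach(T+[0,0,120],Rp); 
hit=manip.servo_line(T,v=100,contact_N=8)
o=manip.observe();print(hit,o["position"]-T,o["ft_force"])
if not hit:
    manip.grab(25); o=manip.observe();print("gap",o["finger_gap"]*94,o["grip_force"],o["position"]-T)
    manip.servo_line(T+[0,0,130],v=100); o=manip.observe();print(o["time"],"gap",o["finger_gap"]*94,o["grip_force"],o["ft_force"])
c=manip.camera("scene");cv2.imwrite("pics/pick.png",cv2.resize(c["pixels"][100:340,170:490],(800,600)))
```

```text
False [ 0.34681764 -0.00154528  0.48214708] [ 0.12268012 -0.27569578 -0.12087102]
gap 59.46411836372618 25.000287294387817 [ 0.06276483 -0.0182229   0.05188477]
6.125 gap 59.65418026555953 24.999540746212006 [ 0.30318904  0.53615298 -3.45876363]
```

View pics/pick.png

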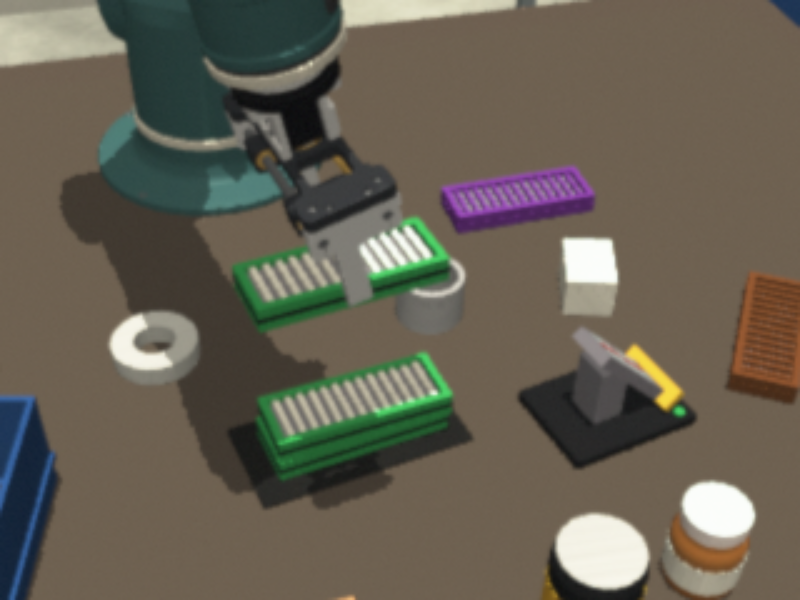

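The picture shows one filter held level at about (340,275) and two left on the pile at (355,415). On to the reader.

Run:
```python
from plan import *
from workcell import manip
b=np.radians(12); Rr=Rrd(1,b); T=G+gz*11+gx*5-4.6*Rr[:,2]
manip.reach(T+gz*50+[0,0,50],Rr)
manip.servo_line(T+gz*25,v=100)
f0=manip.observe()["ft_force"]
hit=manip.servo_line(T-gz*4,v=30,contact_N=5)
o=manip.observe();print(hit,(o["position"]-T)@np.stack([gx,gy,gz],1),o["ft_force"]-f0,o["time"])
manip.let_go(); manip.wait(0.3)
B=o["position"]
manip.servo_line(B+gz*70,v=120); manip.wait(0.3)
o=manip.observe();print(o["time"],o["ft_force"])
manip.reach(G+gz*60+[0,0,170],Rrd(1,np.radians(40)))
for n in("top","scene"):
    c=manip.camera(n);np.savez(n+"1.npz",**c);p=c["pixels"]
    cv2.imwrite(f"pics/{n}1.png",cv2.resize(p[170:290,150:310] if n=="top" else p[180:330,330:530],(800,600)))
```

```text
True [ 0.1340418  -0.01111082 -0.44614971] [0.02830926 2.14018246 6.50115984] 9.3083
11.35 [-0.25640254  0.36094557 -0.13515994]
```

View pics/scene1.png

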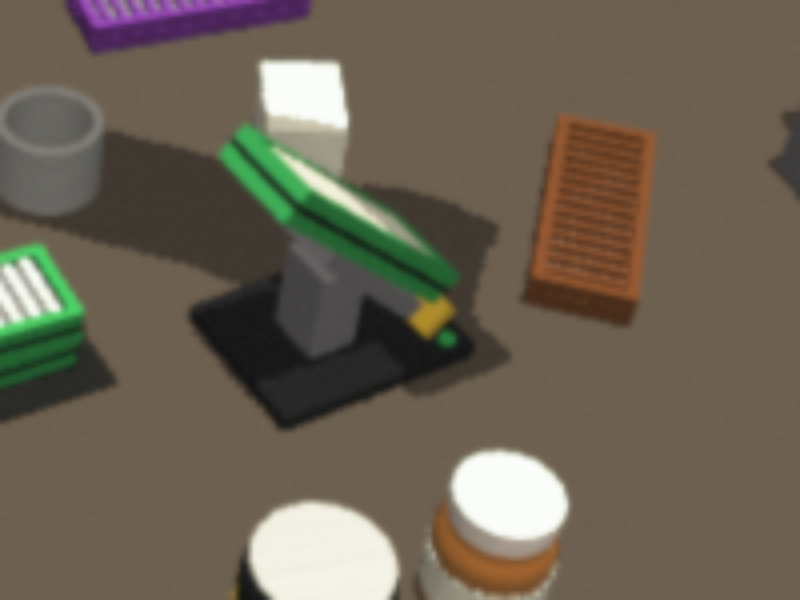

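The filter lies along the slope, from (230,140) at the top to (450,275) at the lip. I'll measure it in the glass frame from depth.

Run:
```python
from plan import *
for n in("scene1.npz","top1.npz"):
    c=load(n);W=world(c);q=(W-G)@np.stack([gx,gy,gz],1)
    m=(abs(q[...,0])<120)&(abs(q[...,1])<45)&(abs(q[...,2]-22)<6)
    Q=q[m];
    if len(Q)<50: print(n,len(Q));continue
    fit=np.linalg.lstsq(np.c_[Q[:,:2],np.ones(len(Q))],Q[:,2],rcond=None)[0]
    print(n,len(Q),np.median(Q[:,2]),fit,cv2.minAreaRect(Q[:,:2].astype(np.float32)),np.percentile(Q,[1,99],axis=0))
```

```text
scene1.npz 353 19.03379290801865 [-2.98973785e-02 -1.75973886e-02  1.94482165e+01] ((5.9061279296875, 0.3856220245361328), (62.607818603515625, 160.71102905273438), 89.52729797363281) [[-72.01671411 -29.70832508  16.24854609]
 [ 84.54009652  31.31613654  23.40312267]]
top1.npz 0
```

It is centred at (+5.9, +0.4) mm and flat, but about 5 mm short of the lip. I'll regrip, nudge it down to the lip, release for a second, then retake it.

Run:
```python
from plan import *
from workcell import manip
Rr=Rrd(1,np.radians(40)); T=G+gz*11+gx*5.5-4*Rr[:,2]; M=np.stack([gx,gy,gz],1)
manip.servo_line(T-Rr[:,2]*60,ori=Rr)
hit=manip.servo_line(T,v=80,contact_N=8);print(hit)
manip.grab(25);o=manip.observe();print("gap",o["finger_gap"]*94,o["time"])
manip.servo_line(T+gz*2.5,v=30)
hit=manip.servo_line(T+gz*2.5-gx*10,v=20,contact_N=4)
B=manip.observe()["position"];print("lip",hit,(B-T)@M)
h2=manip.servo_line(B-gz*5,v=20,contact_N=4); B=manip.observe()["position"];print("down",h2,(B-T)@M)
manip.let_go();manip.wait(1.3)
o=manip.observe();print(o["time"],o["position"]-B)
c=manip.camera("scene");np.savez("scene2.npz",**c)
q=(world(c)-G)@M;m=(abs(q[...,0])<120)&(abs(q[...,1])<33)&(abs(q[...,2]-20)<5);Q=q[m]
print(len(Q),np.percentile(Q,[1,50,99],axis=0))
cv2.imwrite("pics/scene2.png",cv2.resize(c["pixels"][180:330,330:530],(600,450)))
```

```text
False
gap 59.55435720931213 14.775
lip True [ 0.04328546 -0.05819968  1.90545503]
down True [0.09560238 0.07706459 0.18313253]
17.4583 [-0.27175748 -0.55366136 -0.57035859]
326 [[-71.14442015 -29.59350297  15.31777968]
 [ 17.63396704   2.14355113  18.49552418]
 [ 85.66098532  31.79954463  24.70944485]]
```

View pics/scene2.png

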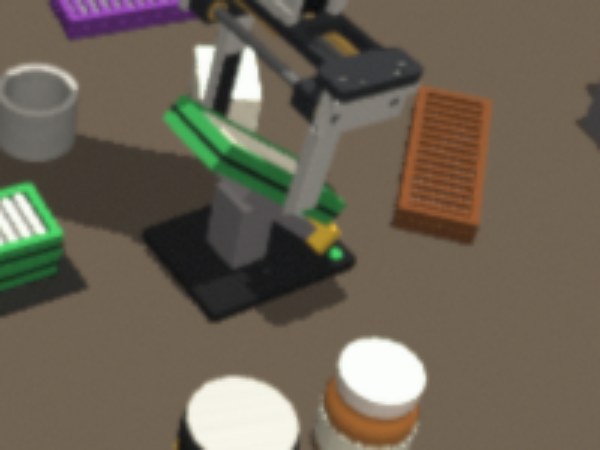

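The filter is flat and released on the glass. The nudge reported contact at once, either from the lip or from the load shifting, so I'll check with the force reading when I retake it.

Run:
```python
from plan import *
from workcell import manip
Rr=Rrd(1,np.radians(40)); M=np.stack([gx,gy,gz],1)
manip.grab(25);B0=manip.observe()["position"]
manip.servo_line(B0+gz*4,v=30);manip.wait(.2);f0=manip.observe()["ft_force"]
hit=manip.servo_line(B0+gz*4-gx*9,v=20,contact_N=7)
o=manip.observe();B=o["position"];print("lip",hit,(B-B0)@M,(o["ft_force"]-f0)@M)
if (B-B0)@gx<-1.5:
    manip.servo_line(B-gz*6,v=20,contact_N=4);manip.let_go();manip.wait(1.3);manip.grab(25)
    print("re-released",(manip.observe()["position"]-B0)@M)
B=manip.observe()["position"]; manip.servo_line(B+gz*40,v=80); 
o=manip.observe();print(o["time"],o["finger_gap"]*94,o["ft_force"])
```

```text
lip False [-9.19642618 -0.10145258  4.10677665] [ 0.15698281 -0.01730008  0.35303453]
re-released [-9.7450195  -0.45750626  2.63281511]
22.7167 59.48416465388047 [ 0.10921641 -0.348646   -2.2061308 ]
```

It moved 9 mm down-slope without hitting the lip and was released again there for 1.3 s. Now I carry it towards the bin and check the grip before placing.

Run:
```python
from plan import *
from workcell import manip
M=np.stack([gx,gy,gz],1)
Rb=Rbin(1,np.radians(40)); T=L-4*Rb[:,2]
B=manip.observe()["position"]; manip.servo_line(B+[0,0,80],v=150)
manip.reach(T+BY*45+[0,0,90],Rb)
o=manip.observe();print(o["time"],o["position"]-T,o["finger_gap"]*94)
for n in("top","scene"):
    c=manip.camera(n);np.savez(n+"3.npz",**c)
c=load("scene3.npz");p=c["pixels"];a=p[150:350,60:300]
cv2.imwrite("pics/s3.png",cv2.resize(a,(720,600)))
W=world(c); H=np.linalg.inv(np.eye(3)); Cc=o["position"]+4*Rb[:,2]
q=(W-Cc)@np.stack([lx,BX,lz],1)
hsv=cv2.cvtColor(p,cv2.COLOR_BGR2HSV);g=(hsv[...,0]>45)&(hsv[...,0]<75)&(hsv[...,1]>120)&(abs(q)<[110,50,40]).all(-1)
Q=q[g];print(len(Q),np.percentile(Q,[1,50,99],axis=0).round(1))
s=Q[Q[:,1]>20];print(len(s),cv2.minAreaRect(s[:,[0,2]].astype(np.float32)))
```

```text
25.1833 [10.87236277 45.29135731 90.14355301] 59.86124636934211
707 [[-105.3  -27.3  -17.8]
 [ -32.4   30.1   15.8]
 [  29.    32.9   39.4]]
576 ((-40.03810119628906, 16.654090881347656), (25.02907371520996, 143.49761962890625), 69.89537048339844)
```

View pics/s3.png

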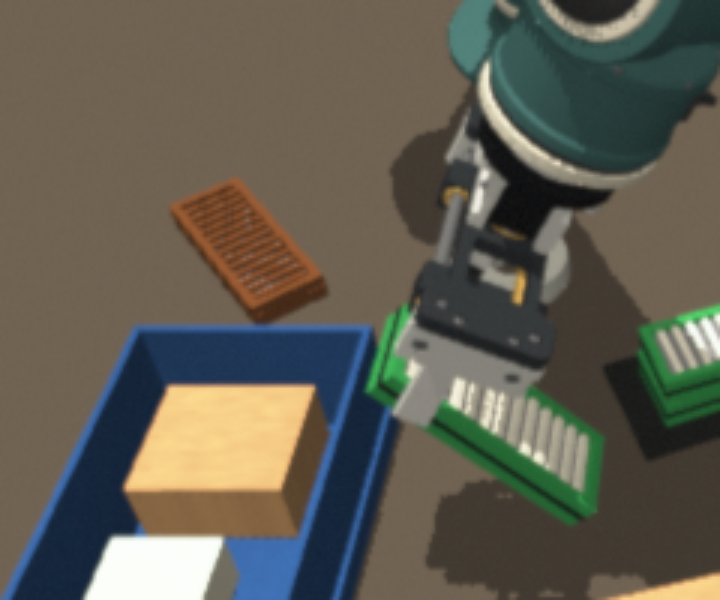

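The picture shows the filter gripped about 43 mm towards its upper end (fingers at (415,395), filter from (385,360) to (590,500)) and pitched about 20°. It slid past the lip at the second release. I'll check offline whether the earlier readings were good and where the real glass origin is.

Run:
```python
from plan import *
M=np.stack([gx,gy,gz],1)
for n in("top0.npz","scene0.npz","scene1.npz","scene2.npz"):
    c=load(n);q=(world(c)-G)@M;hsv=cv2.cvtColor(c["pixels"],cv2.COLOR_BGR2HSV)
    y=(hsv[...,0]>22)&(hsv[...,0]<33)&(hsv[...,1]>150)&(abs(q-[-85,0,10])<[40,50,40]).all(-1);Q=q[y]
    print(n,"lip",len(Q),np.percentile(Q,[3,25,50,75,97],axis=0).round(1).tolist() if len(Q) else 0)
    # glass plane
    if n[-5]=="0":
        m=(abs(q-[0,0,0])<[19,20,6]).all(-1);print(" glass",m.sum(),np.median(q[m],0)); 
        m=(abs(q[...,1])<20)&(abs(q[...,2])<5)&(abs(q[...,0])<60);print(" glass x extent",np.percentile(q[m][:,0],[1,99]))
    else:
        m=(abs(q[...,1])<33)&(abs(q[...,2]-20)<6)&(abs(q[...,0])<120)&(hsv[...,0]>45)&(hsv[...,0]<75)&(hsv[...,1]>120)
        print(" green x",np.percentile(q[m][:,0],[1,99]))
c=load("top0.npz")
for u,v in((85,118),(107,238),(45,118),(65,242)):
    print([( (ray(c,175+u/4,185+v/4,h)-G)@M).round(1).tolist() for h in(27,34)])
# filter axes in hand now
c=load("scene3.npz");p=c["pixels"]
```

```text
top0.npz lip 222 [[-85.3, -29.5, -11.1], [-81.1, -18.8, 0.0], [-79.5, 2.9, 4.3], [-78.0, 24.2, 8.4], [-75.3, 36.9, 11.1]]
 glass 218 [ 1.41471608 -0.38957719 -0.14467085]
 glass x extent [-59.22479971  23.37581782]
scene0.npz lip 123 [[-80.3, -28.7, -11.0], [-78.4, -9.5, -1.2], [-77.2, 14.8, 1.8], [-76.0, 28.4, 4.8], [-74.3, 36.8, 6.7]]
 glass 34 [ 1.12972654  2.64500603 -1.70215009]
 glass x extent [-54.59466984  25.26472921]
scene1.npz lip 11 [[-84.6, 24.3, -11.8], [-79.2, 28.2, -4.3], [-77.2, 30.2, 0.4], [-76.6, 31.5, 4.3], [-75.4, 37.6, 7.9]]
 green x [-70.69320496  86.0671713 ]
scene2.npz lip 9 [[-85.4, 21.2, -8.9], [-81.9, 24.6, -3.9], [-79.2, 28.7, 1.6], [-78.3, 36.5, 3.2], [-76.4, 39.0, 4.5]]
 green x [-70.04638439  85.76785083]
[[-71.1, 34.2, -8.8], [-65.3, 32.2, -4.7]]
[[-70.7, -34.6, -9.2], [-64.9, -36.2, -5.1]]
[[-86.4, 38.8, 6.5], [-80.5, 36.8, 10.5]]
[[-86.8, -32.0, 6.9], [-81.0, -33.6, 11.0]]
```

The lip face is at about -76 and the glass ends at +24 in my frame. So my origin is about 4 mm low on the slope, and the filter really was against the lip, centred within about 2 mm, during both earlier rests. The reading is therefore good. For the final placing I want a centre grip, so I'll measure the filter in the hand, lay it back on the glass and regrip.

Run:
```python
from plan import *
from workcell import manip
o=manip.observe();Rb=o["orientation"];tc=o["position"]
print("orient err",np.abs(Rb-Rbin(1,np.radians(40))).max())
for n in("scene3.npz","top3.npz"):
    c=load(n);p=c["pixels"];W=world(c)
    t=(W-tc)@Rb   # tool coords
    hsv=cv2.cvtColor(p,cv2.COLOR_BGR2HSV);g=(hsv[...,0]>45)&(hsv[...,0]<75)&(hsv[...,1]>120)&(abs(t)<[160,40,160]).all(-1)
    Q=t[g]
    for nm,s in(("side+",Q[Q[:,1]>24]),("side-",Q[Q[:,1]<-24])):
        if len(s)>40:
            r=cv2.minAreaRect(s[:,[0,2]].astype(np.float32));print(n,nm,len(s),np.median(s[:,1]),r)
            m=s[:,[0,2]].mean(0);_,_,V=np.linalg.svd(s[:,[0,2]]-m);d=V[0];e=(s[:,[0,2]]-m)@V.T
            lo,hi=np.percentile(e,[.5,99.5],axis=0);print("  dir",d,"ext",lo,hi,"ctr",m+V.T@((lo+hi)/2))
print("expected dir (tool xz) of lx",(Rb.T@lx)[[0,2]])
```

```text
orient err 0.001633751695206631
scene3.npz side+ 687 30.498458471034873 ((49.500389099121094, 19.67470932006836), (160.10003662109375, 25.030014038085938), 19.930362701416016)
  dir [0.93841774 0.34550275] ext [-84.28522168  -9.95216959] [73.88407939 13.43649498] ctr [49.0097902  19.81696296]
scene3.npz side- 59 -26.071042768452166 ((50.63081359863281, 13.325992584228516), (160.41046142578125, 15.309571266174316), 13.718092918395996)
  dir [0.96396744 0.26602024] ext [-107.47468326   -6.15221587] [51.66186234  8.27248378] ctr [49.79889351 15.53127727]
expected dir (tool xz) of lx [-0.76566713 -0.64323689]
```

In the hand, the filter's centre is at tool (49, 0, 20) with a 20° pitch, and its size reads 160x25. Holding it 53 mm above centre leaves the fingertips about 16 mm above the rim at a 20° lean, so I can place it directly without a regrip.

Run:
```python
from plan import *
from workcell import manip
Rb=Rbin(1,np.radians(20)); T=L-Rb@np.array([49,0,20.]); M=np.stack([BX,BY,[0,0,1]],1)
print([manip.ik(T+d,Rb) is not None for d in(BY*45+[0,0,90],BY*14+[0,0,12],-BY*12,-BY*20+[0,0,-8])])
manip.grab(40)
manip.reach(T+BY*45+[0,0,90],Rb)
manip.servo_line(T+BY*16+[0,0,14],v=100);manip.wait(.2)
h1=manip.servo_line(T+BY*16-[0,0,8],v=25,contact_N=4);B=manip.observe()["position"];print("floor",h1,(B-T)@M)
B=B+[0,0,1.5];manip.servo_line(B,v=20);manip.wait(.2)
h2=manip.servo_line(B-BY*30,v=25,contact_N=3);o=manip.observe();print("wall",h2,(o["position"]-T)@M,o["time"],o["finger_gap"]*94)
c=manip.camera("scene");np.savez("scene4.npz",**c);cv2.imwrite("pics/s4.png",cv2.resize(c["pixels"][150:350,60:300],(720,600)))
W=world(c);q=(W-L)@M;hsv=cv2.cvtColor(c["pixels"],cv2.COLOR_BGR2HSV)
g=(hsv[...,0]>45)&(hsv[...,0]<75)&(hsv[...,1]>120)&(abs(q)<[40,110,110]).all(-1)&(q[...,0]>22);s=q[g];print(len(s),np.median(s[:,0]),cv2.minAreaRect(s[:,1:].astype(np.float32)))
```

```text
[True, True, True, True]
floor True [-7.31469619e-03  1.53289175e+01  2.55391610e+00]
wall True [-0.08083924 -1.47925068  3.81856702] 28.7917 59.66710308025839
585 30.451612340845667 ((-2.004380226135254, 3.3224029541015625), (23.685903549194336, 160.69435119628906), 20.069963455200195)
```

View pics/s4.png

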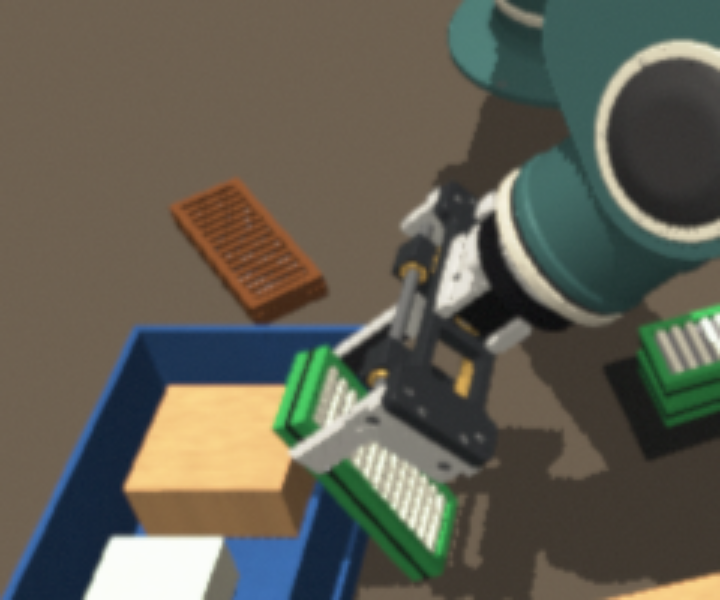

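The filter leans at 20° against the rim (finger at (345,460), lower end at (430,560)), exactly where planned. I'll release and back off along the tool.

Run:
```python
from plan import *
from workcell import manip
M=np.stack([BX,BY,[0,0,1]],1)
o=manip.observe();z=o["orientation"][:,2];B=o["position"]
manip.servo_line(B-[0,0,1.5],v=15,contact_N=4)
manip.let_go();manip.wait(.5)
B=manip.observe()["position"];manip.servo_line(B-z*110,v=100);manip.servo_line(B-z*110+[0,0,80]);manip.wait(.5)
c=manip.camera("scene");cv2.imwrite("pics/s5.png",c["pixels"])
W=world(c);q=(W-L)@M;hsv=cv2.cvtColor(c["pixels"],cv2.COLOR_BGR2HSV)
g=(hsv[...,0]>45)&(hsv[...,0]<75)&(hsv[...,1]>120)&(abs(q)<[40,110,110]).all(-1);s=q[g]
print(manip.observe()["time"],len(s),np.percentile(s,[1,99],axis=0));s=s[s[:,0]>22];print(np.median(s[:,0]),cv2.minAreaRect(s[:,1:].astype(np.float32)))
```

```text
32.7833 1163 [[-28.80450102 -38.20927671 -68.57591498]
 [ 32.51815203  34.8813204   80.079521  ]]
30.329993510652233 ((-1.649764060974121, 2.8265228271484375), (24.38406753540039, 158.75747680664062), 19.987998962402344)
```

View pics/s5.png

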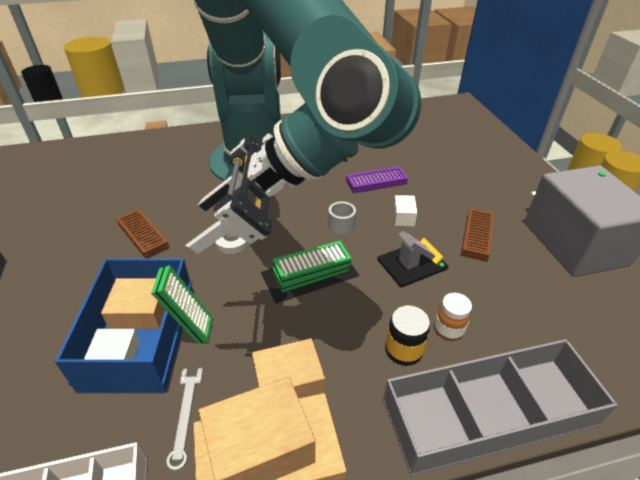

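The filter stands released against the bin wall at (183,305) with a 20° lean. The two filters on the pile at (313,268) and the other items look unmoved. Handing in.

```bash
python3 -c "
from workcell import manip
print(manip.sign_off())"
```

```text
the job is handed in; nothing more can be done
None
```

The top filter was laid on the reader glass and released there for over a second, then left standing at about a 20° lean against the middle of the bin wall, and the job is handed in at about 33 s; no verdict was returned, the reading is inferred from my measurements rather than confirmed, and the last picture shows nothing else moved.

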